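# Post a spent pouch cell through the slot of the collection box

### The job

Take the spent pouch cell out of its stand and post it, standing on its short edge, through the narrow slot in the top of the grey collection box, pushing it past the stiff flap under the slot until it has dropped inside. The slot plate is never quite central, so feel for the slot with light pressure: the cell is fragile and must not be pressed hard against the box. Leave the multimeter, the tape roll and the cup of screws where they are.

Things in the scene. Friction and masses are not known exactly. Their poses are not given: they have to be found in the camera images.
- cell_center (a point): Centre of the spent pouch cell: rigid silver-grey slab 52 x 34 x 9 mm, about 40 g, the only cell here. Axes: x along the 52 mm, y along the 34 mm, z through the 9 mm. It starts upright on a short edge in the stand, centre 30 mm and top 56 mm above the bench, the upper 32 mm free to be gripped across the 9 mm thickness. More than 25 N between cell and box spoils it.
- stand: Small grey plastic block 44 (x) x 66 (y) x 24 mm, with low screw feet in y, fixed to the bench; origin at the centre of its underside, z up. One pocket at its centre, 12 mm along x, 37 mm along y, 20 mm deep, holds the cell with its thickness along x.
- bin: Grey metal collection box, 120 (x) x 140 (y) mm, 106 mm high, fixed to the bench; origin at the centre of its underside, z up; walls and floor 4 mm thick. On top, screwed down firmly, lies the flat aluminium slot plate, 96 (x) x 120 (y) x 4 mm; its slot is the only opening.
- bin_top (a point): Point over the box's centre, level with the slot plate's upper face, 110 mm above the bench; axes as the box. The slot, sharp-edged, is 12 mm wide in x, 38 mm long in y, parallel to y and central in y, but in x its middle lies anywhere from -10 to +10 mm from this point (plate set by hand in long screw holes). That offset is not measured: find it by feel or see it.
- meter: Orange handheld multimeter, 150 x 76 x 40 mm, lying on the bench, loose; origin at the centre of its underside. Leave alone.
- tape: Roll of amber tape, 62 mm across, 19 mm high, lying flat, loose; origin at the centre of its underside. Leave alone.
- cup: White cup of screws, 58 mm across, 26 mm high, loose; origin at the centre of its underside. Leave alone.
- flap_level (a point): Point on the box's centre line 26 mm below the plate's face: bottom of the straight chute under the slot, shut by a hinged flap that stays where it is pushed. A cell put in stands on it, its top 26 mm proud of the plate. Pressing the cell's top with 4 to 7 N opens it; after 12 to 18 mm more travel, before the top is level with the plate, the cell falls in.
Mind the look-alikes: they are no part of the job. Of the things that look like the part that bears cell_center, the middle-sized one is meant.

How it is judged:
By the outcome, as a careful person would: the job done as asked, in the order asked, and still so for the second after the job is handed in, with the robot touching nothing.
It also fails if it takes over 61 s, if anything falls off the work surface, if the arm or the gripper's body presses on something with over 40 N, if the wrist force passes 120 N, or if a joint passes its speed limit or range.

### The arm

A 6-joint arm with a two-finger parallel gripper is mounted at the origin on a cart in front of the work surface, level with it; the furniture and walls round the work are solid. World frame = base frame: x ahead of the robot, y to its left, z up, the work surface at z = 0. Lengths are in m, angles in degrees, forces in N, time in s.
With the tool pointing down it reaches from about 0.35 to 0.85 m from the base axis. Payload 8.1 kg.
Tool frame: the origin (TCP) lies on the centre line of the jaws, within the pads' length; the fingertips stand 14 mm ahead of it and the grasp point (between the pads) lies 5 mm behind it; z points along the fingers, y is the line along which they close (so a half turn about z gives the same grasp; the last joint's range is limited). The gripper opens to 85 mm and grips with 20 to 120 N. Pads are 22 mm wide; open, the fingers measure 114 mm over their backs; the gripper's body (76 mm by 85 mm) begins 54 mm behind the grasp point. The pads swing forward as they close: fully open they stand 13 mm farther back than shut.
Start: joints at [62.945, 7.471, 85.268, -0, 87.261, -4.893], TCP at [0.226, 0.556, 0.245] pointing down, gripper open.
Joint ranges: [-169.43, 169.43], [-51.17, 129.36], [1.28, 143.12], [-76.62, 256.62], [0, 156.53], [-152.29, 152.29]. Speed limits (degrees/s): [136.94, 136.94, 159.86, 180, 180, 180].

### API

Orientations are given as [roll, pitch, yaw] about the fixed x, y, z axes, in that order (R = Rz(yaw) Ry(pitch) Rx(roll)).
In Python, from bench import r gives the robot as it stands. The module is installed in compiled form; this text tells all that it offers.
- The arm moves only by the shell command python3 -m pendant 'ROWS' [FORCE]. ROWS is JSON, a list of rows, each a list of 3 entries, a list of its own where there are three numbers: the gripper's target within -1 to 1 (fully open at 1, half-way at 0, shut at -1), then the shift along the tool's x, y, z in cm, then the turn about the tool's z in degrees. A call has 1 to 12 rows; each row shifts and turns the commanded pose from where the row before left it, along the tool's axes as they then stand; what a row does not reach is not made up. A row lasts 1/10 s, in which the tool goes at most 50 mm and 8.59 degrees, less where a joint would pass 70% of its speed; a pose out of reach is approached as far as the arm can. A call with a gripper value outside its range is refused whole. The fingers move at their own pace and stop on an object; FORCE is the grip in N (left out, the last holds). Time passes only in rows, so rows that do not move let the fingers close. It gives the time, the measured TCP pose, the force, the opening and the grip force at its end, in the units of the state.
- r.observe(): the state, without advancing time (a new reading comes with each control period).
- r.get_image(name): name is "side" or "top" or "wrist"; returns the picture (480x640x3 uint8, red, green, blue); there is no depth.
- r.calibration(name): a dict with "vfov" (degrees; the focal length in pixels is half the picture's height over the tangent of half this angle, whatever the lens; pixels are square), "cx", "cy" (the principal point, pixels), "extrinsics" (4x4, takes a point from camera to world coordinates). Camera axes: x right, y up, looking along -z (the intrinsics and any distortion apply to the point x, -y, -z); pixel columns grow to the right and rows downward; lengths in m; the calibration is good to about 2 mm. A picture is of the moment at which its call begins: read the wrist's pose just before it. calibration takes no time and is no camera call; for the wrist camera it gives the pose at the moment of the call.
- r.close_job(): hands the job in; it is judged then, once.
The state is a dict: "clock": time; "q": joint angles; "qvel": joint speeds; "tau": joint torques, N m; "tcp_pos": TCP position; "ee_rot": TCP orientation; "contact_force": force on the tool from outside, world axes, zero at the start; "moment": the same for the moment, N m; "grip_width": finger opening in m; "finger_force": force on a finger pad.
Only numpy, scipy, OpenCV 4.12 (cv2) and the standard library are available. Lean on these libraries where they do the work, as an engineer would, in place of code of your own. Each camera call takes 0.05 s, during which the arm holds its last target. There are 200 camera calls.

## Working session

There is one attempt and no reset: what is moved stays moved. The work goes in short steps, Python scripts to look and compute and a shell command to move; the robot and the scene stay as the last step left them, time stands still between calls to the robot, and variables do not carry over. Pictures are saved under pics/ and viewed, at most 10 in all, crops included, and the job is handed in when it is done.

```bash
mkdir -p pics; python3 - <<'E'
from bench import r
import cv2
s=r.observe();print(s)
for n in("top","side"):
    im=r.get_image(n);cv2.imwrite(f"pics/{n}0.png",im[:,:,::-1])
    c=r.calibration(n);print(n,c)
E
```

```text
{'clock': 0.0, 'q': array([ 6.29466565e+01,  7.51492658e+00,  8.53296235e+01, -5.11211394e-04,
        8.72591315e+01, -4.89373271e+00]), 'qvel': array([ 0.10564377, -0.00387603, -0.01621661, -0.03682009, -0.11257195,
       -0.0002442 ]), 'tau': array([-1.72950618e-03, -5.69396031e+01, -5.00549948e+01, -5.70486081e-04,
        1.50756910e-02,  3.92947499e-06]), 'tcp_pos': array([0.2260683 , 0.55522987, 0.24424297]), 'ee_rot': array([-1.79896653e+02, -8.33613881e-03,  1.57840407e+02]), 'contact_force': array([ 0.83926564,  0.64616487, -0.23691292]), 'moment': array([0.00018267, 0.01957978, 0.04549257]), 'finger_force': 0.0, 'grip_width': 0.08545455781454367}
top {'vfov': 53.61644728236122, 'cx': 319.53535433668225, 'cy': 237.78174459906168, 'extrinsics': array([[-0.00841465,  0.98802644, -0.15405499,  0.39637657],
       [-0.99977224, -0.01133427, -0.0180833 , -0.14792323],
       [-0.01961288,  0.15386774,  0.98789678,  1.04635382],
       [ 0.        ,  0.        ,  0.        ,  1.        ]])}
side {'vfov': 54.08801008082426, 'cx': 323.9004164028215, 'cy': 237.32150330351857, 'extrinsics': array([[-0.94722107,  0.14868554, -0.2840156 ,  0.30242581],
       [-0.32046097, -0.41490351,  0.85156318,  0.58597934],
       [ 0.00877606,  0.8976345 ,  0.44065325,  0.47350978],
       [ 0.        ,  0.        ,  0.        ,  1.        ]])}
```

View pics/top0.png

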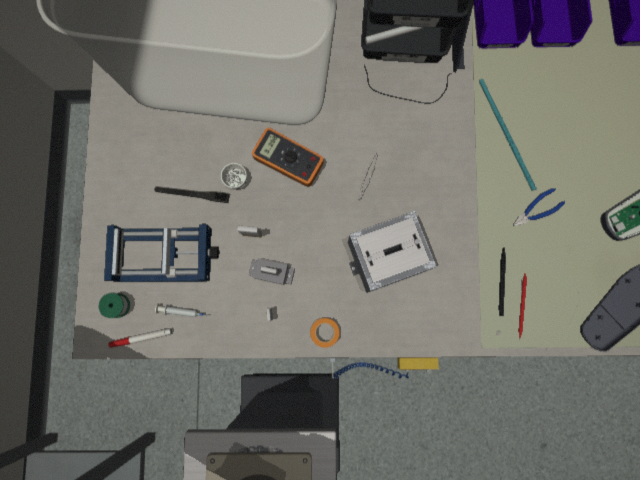

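View pics/side0.png

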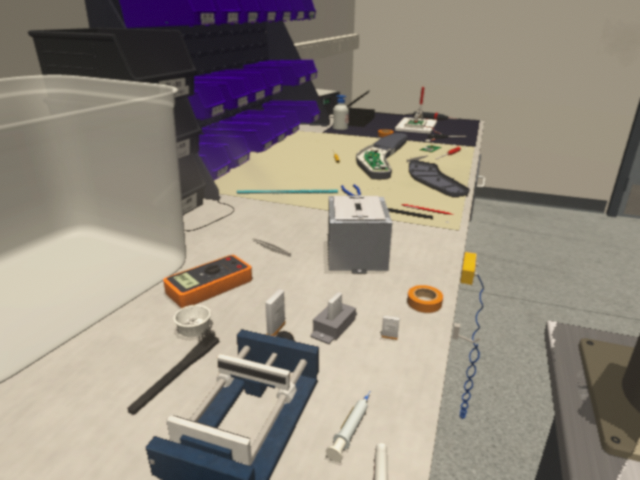

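The top view shows the cell in the stand at about (269,269) and the box with its slot near (393,249). The meter is at (288,157), the cup at (234,176) and the tape at (325,332). Loose look-alikes stand at (249,231) and (271,313). I'll enlarge the stand and the box.

```bash
cat > h.py <<'E'
import numpy as np
from bench import r
def ray(n,u,v,z,c=None):
    c=c or r.calibration(n);f=240/np.tan(np.radians(c["vfov"]/2));E=c["extrinsics"]
    d=E[:3,:3]@np.array([(u-c["cx"])/f,-(v-c["cy"])/f,-1]);o=E[:3,3]
    return o+d*(z-o[2])/d[2]
E
python3 - <<'E'
import cv2,numpy as np
im=cv2.imread("pics/top0.png")
a=im[250:295,240:305];b=im[205:297,340:445]
a=cv2.resize(a,(780,540),interpolation=cv2.INTER_CUBIC)
b=cv2.resize(b,(630,552),interpolation=cv2.INTER_CUBIC)
cv2.imwrite("pics/ca.png",a);cv2.imwrite("pics/cb.png",b)
E
```

```text
(no output)
```

View pics/ca.png

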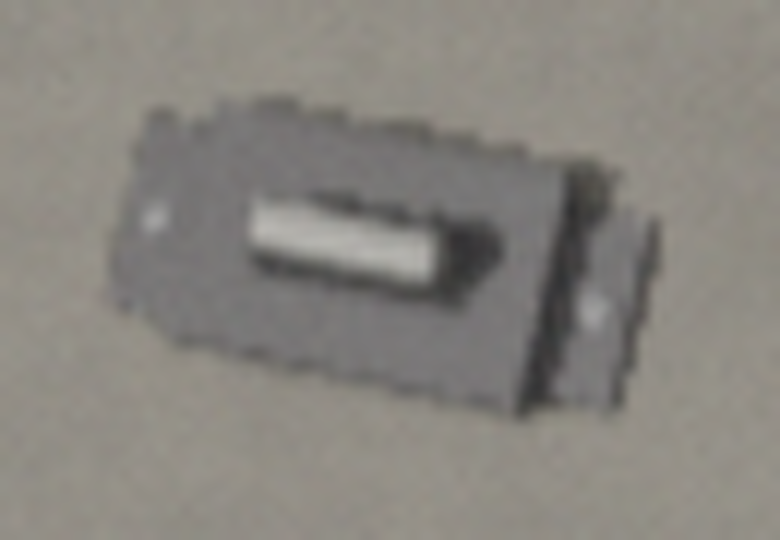

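View pics/cb.png

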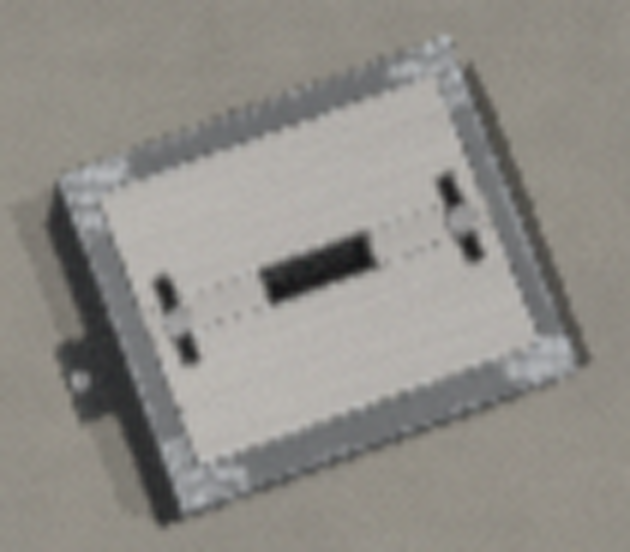

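Both crops are clear. The cell's top face has its corners at about (252,200), (440,225), (435,283) and (250,252) in the first crop. The slot's corners are at about (262,270), (368,235), (376,268) and (272,303) in the second. In size, the cell in the stand falls between the two loose blocks.

```bash
python3 - <<'E'
from h import *
def go(P,u0,v0,s,z):
    Q=np.array([ray("top",u0+(x+.5)/s-.5,v0+(y+.5)/s-.5,z) for x,y in P])[:,:2]
    m=Q.mean(0);d=Q[1]-Q[0]+Q[2]-Q[3];
    print(m,np.degrees(np.arctan2(d[1],d[0])),np.linalg.norm(d)/2,np.linalg.norm(Q[3]-Q[0]))
go([(252,200),(440,225),(435,283),(250,252)],240,250,12,.056)
go([(262,270),(368,235),(376,268),(272,303)],340,205,6,.110)
go([(155,218),(592,312)]*1+[(592,312),(155,218)],240,250,12,.004)
go([(58,185),(448,42),(585,362),(170,520)],340,205,6,.106)
go([(172,318),(462,220),(462,220),(172,318)],340,205,6,.11)
c=r.calibration("wrist");print(c)
E
```

```text
[ 0.48476666 -0.02179848] -99.08903433416172 0.033064650299201845 0.009097384211766955
[ 0.51739787 -0.27589155] -72.1266969241356 0.03673135206212561 0.011400599064269589
[ 0.48477105 -0.02052288] -102.656601771625 0.08248241055063776 0.0
[ 0.51574195 -0.27494119] -70.0827489047889 0.14323513571148488 0.11682588344340449
[ 0.51742466 -0.27513904] -71.89020770223162 0.10159770783131929 0.0
{'vfov': 65.99986389801236, 'cx': 328.0432073317936, 'cy': 237.65798809417763, 'extrinsics': array([[ 0.37722537, -0.88337094, -0.2781309 ,  0.15498833],
       [ 0.92611938,  0.35917013,  0.11532438,  0.5840271 ],
       [-0.00197789, -0.30108569,  0.95359504,  0.37412307],
       [ 0.        ,  0.        ,  0.        ,  1.        ]])}
```

```bash
python3 -m pendant '[[1,[0,0,0],7.9],[1,[0,0,0],7.9],[1,[0,0,0],7.9],[1,[0,0,0],7.9],[1,[0,0,0],7.9],[1,[0,0,0],7.9],[1,[0,0,0],7.9],[1,[0,0,0],7.9],[1,[0,0,0],7.9],[1,[0,0,0],7.9],[1,[0,0,0],0]]' 30
cat >> h.py <<'E'
from scipy.spatial.transform import Rotation as Ro
def rel(p):
    s=r.observe();R=Ro.from_euler("xyz",s["ee_rot"],degrees=True)
    return np.round(100*R.inv().apply(np.array(p)-s["tcp_pos"]),2), s["ee_rot"].round(2)
E
python3 -c "
from h import *
print(rel([.485,-.021,.2]))"
```

```text
clock: 1.2
tcp_pos: [0.2262, 0.5554, 0.2447]
ee_rot: [-180.0, 0.1, 78.7]
contact_force: [0.1, -1.0, -0.2]
grip_width: 0.0857
finger_force: 0.0
(array([-51.46,  36.67,   4.51]), array([-1.7999e+02,  5.0000e-02,  7.8710e+01]))
```

```bash
python3 -m pendant '[[1,[-1.5,1,0],0],[1,[-3,2.1,0],0],[1,[-3.8,2.7,0],0],[1,[-3.8,2.7,0],0],[1,[-3.8,2.7,0],0],[1,[-3.8,2.7,0],0],[1,[-3.8,2.7,0],0],[1,[-3.8,2.7,0],0],[1,[-3.8,2.7,0],0],[1,[-3.8,2.7,0],0],[1,[-3.8,2.7,0],0],[1,[-3.8,2.7,0],0]]'
python3 -c "
from h import *
print(rel([.485,-.021,.2]))"
```

```text
clock: 2.4
tcp_pos: [0.4397, 0.0786, 0.2453]
ee_rot: [180.0, -0.0, 79.1]
contact_force: [1.4, 0.2, -0.3]
grip_width: 0.0855
finger_force: 0.0
(array([-8.92,  6.33,  4.54]), array([ 1.7998e+02, -1.0000e-02,  7.9110e+01]))
```

```bash
python3 -m pendant '[[1,[-3.6,2.5,1.5],0],[1,[-3,2.1,1.5],0],[1,[-1.2,0.8,1.5],0],[1,[0,0,0],0],[1,[0,0,0],0]]'
python3 - <<'E'
from h import *
import cv2
print(rel([.485,-.021,.2]))
c=r.calibration("wrist");im=r.get_image("wrist");cv2.imwrite("pics/w1.png",im[:,:,::-1])
import pickle;pickle.dump(c,open("w1.pkl","wb"))
E
```

```text
clock: 2.9
tcp_pos: [0.4768, -0.0064, 0.2]
ee_rot: [-179.9, -0.0, 78.9]
contact_force: [0.5, 0.4, 0.5]
grip_width: 0.0854
finger_force: 0.0
(array([-1.28,  1.09, -0.  ]), array([-1.7992e+02, -1.0000e-02,  7.8940e+01]))
```

View pics/w1.png

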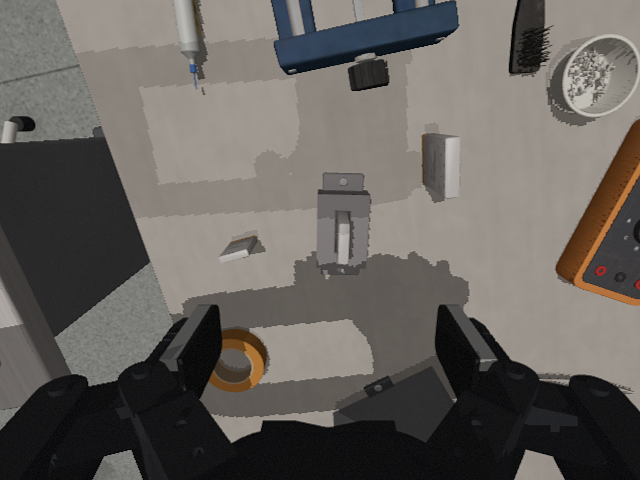

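```bash
python3 - <<'E'
import cv2
im=cv2.imread("pics/w1.png")[165:285,280:410]
cv2.imwrite("pics/cw1.png",cv2.resize(im,(650,600),interpolation=cv2.INTER_CUBIC))
E
```

```text
(no output)
```

View pics/cw1.png

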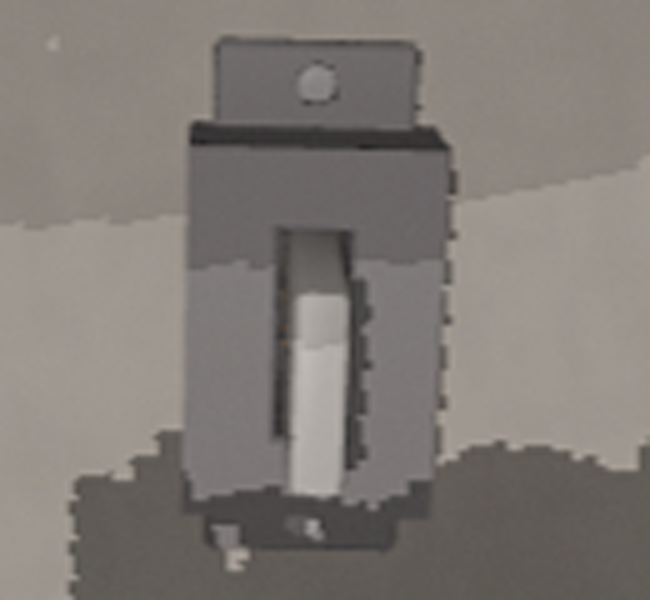

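In the 5x crop the cell's top face spans (299,292), (347,293), (341,495) and (291,495). The stand's top face spans about (190,148), (447,148), (432,510) and (185,505).

```bash
python3 - <<'E'
from h import *
import pickle;c=pickle.load(open("w1.pkl","rb"))
def go(P,z):
    Q=np.array([ray("",280+(x+.5)/5-.5,165+(y+.5)/5-.5,z,c) for x,y in P])[:,:2]
    m=Q.mean(0);d=Q[0]-Q[3]+Q[1]-Q[2];print(m,np.degrees(np.arctan2(d[1],d[0])),np.linalg.norm(d)/2,np.linalg.norm(Q[1]-Q[0]));return m
m=go([(299,292),(347,293),(341,495),(291,495)],.056)
go([(190,148),(447,148),(432,510),(185,505)],.024)
go([(275,229),(353,229),(353,229),(275,229)],.024)
print(rel([*m,.2]))
E
```

```text
[ 0.48573815 -0.02332129] 77.77685128793532 0.03333897719191687 0.007369575941684181
[ 0.48602161 -0.02272719] 78.07954643064001 0.06466521534411447 0.042998300104426214
[ 0.48945696 -0.0046109 ] 0.0 0.0 0.013226837836594656
(array([-1.54,  1.18,  0.07]), array([-1.800e+02, -2.000e-02,  7.896e+01]))
```

```bash
python3 -m pendant '[[-0.2,[-0.8,0.6,0],0.9],[-0.2,[-0.8,0.6,0],0],[-0.2,[0,0,2],0],[-0.2,[0,0,2],0],[-0.2,[0,0,2],0],[-0.2,[0,0,0],0],[-0.2,[0,0,0],0]]' 30
python3 -c "
from h import *
print(rel([.4858,-.0227,.048]))"
```

```text
clock: 3.65
tcp_pos: [0.4859, -0.0247, 0.1408]
ee_rot: [-180.0, 0.0, 78.0]
contact_force: [0.4, -0.3, 0.3]
grip_width: 0.0341
finger_force: 0.0
(array([ 0.2 , -0.05,  9.28]), array([-1.7999e+02,  1.0000e-02,  7.7970e+01]))
```

```bash
python3 -m pendant '[[-0.2,[0.2,0,2.5],0],[-0.2,[0,0,2.5],0],[-0.2,[0,0,2],0],[-0.2,[0,0,1.5],0],[-0.2,[0,0,0.8],0],[-0.2,[0,0,0],0],[-0.2,[0,0,0],0]]'
python3 - <<'E'
from h import *
import cv2
print(rel([.4858,-.0227,.048]))
im=r.get_image("wrist");cv2.imwrite("pics/w2.png",im[:,:,::-1])
E
```

```text
clock: 4.35
tcp_pos: [0.4872, -0.0228, 0.0486]
ee_rot: [179.9, -0.0, 77.9]
contact_force: [0.1, 0.6, 0.3]
grip_width: 0.0338
finger_force: 0.0
(array([-0.02, -0.14,  0.06]), array([179.9 ,  -0.  ,  77.94]))
```

View pics/w2.png

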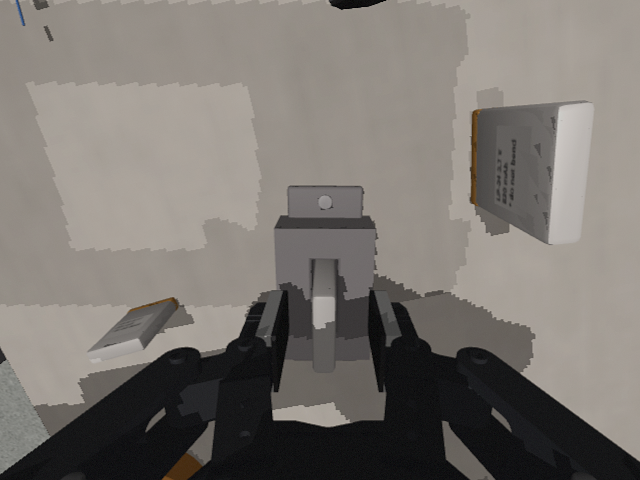

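The cell (columns 313-337) sits between the jaws (288-371), about 1.4 mm to the left of centre. I'll shift and grip.

```bash
python3 -m pendant '[[-0.2,[0,-0.13,0],0],[-1,[0,0,0],0],[-1,[0,0,0],0],[-1,[0,0,0],0],[-1,[0,0,0],0],[-1,[0,0,0],0],[-1,[0,0,0],0]]' 35
```

```text
clock: 5.1
tcp_pos: [0.4853, -0.0224, 0.0479]
ee_rot: [180.0, -0.0, 77.9]
contact_force: [-1.5, 0.8, 5.9]
grip_width: 0.0083
finger_force: 35.6
```

```bash
python3 -m pendant '[[-1,[0,0,-0.5],0],[-1,[0,0,-1.5],0],[-1,[0,0,-2.5],0],[-1,[0,0,-3],0],[-1,[0,0,-3],0],[-1,[0,0,-2.5],0],[-1,[0,0,-1.2],0],[-1,[0,0,0],0],[-1,[0,0,0],0]]'
python3 -c "
from h import *
print(rel([.5174,-.2759,.19]))"
```

```text
clock: 6.0
tcp_pos: [0.4844, -0.0223, 0.1881]
ee_rot: [-179.9, 0.0, 77.9]
contact_force: [-0.6, -0.1, -1.3]
grip_width: 0.0087
finger_force: 34.9
(array([-24.11,   8.53,  -0.2 ]), array([-179.93,    0.  ,   77.94]))
```

```bash
python3 -m pendant '[[-1,[0,0,0],-7.6],[-1,[0,0,0],-7.6],[-1,[0,0,0],-7.6],[-1,[0,0,0],-7.6],[-1,[0,0,0],0]]'
python3 -c "
from h import *
print(rel([.536,-.333,.19]))"
```

```text
clock: 6.5
tcp_pos: [0.4837, -0.0222, 0.187]
ee_rot: [-179.8, -0.1, 108.5]
contact_force: [0.0, 0.3, -0.2]
grip_width: 0.0084
finger_force: 34.9
(array([-31.13,  -4.88,  -0.33]), array([-1.7981e+02, -1.0000e-01,  1.0846e+02]))
```

```bash
python3 -m pendant '[[-1,[-1.5,-0.2,0],0],[-1,[-3,-0.5,0],0],[-1,[-4,-0.6,0],0],[-1,[-4.5,-0.7,-0.3],0],[-1,[-4.5,-0.7,0],0],[-1,[-4.5,-0.7,0],0],[-1,[-4,-0.6,0],0],[-1,[-3,-0.5,0],0],[-1,[-2,-0.3,0],0],[-1,[0,0,0],0],[-1,[0,0,0],0],[-1,[0,0,0],0]]'
python3 - <<'E'
from h import *
import cv2,pickle
print(rel([.5174,-.2759,.19]))
c=r.calibration("wrist");im=r.get_image("wrist");cv2.imwrite("pics/w3.png",im[:,:,::-1])
pickle.dump(c,open("w3.pkl","wb"))
E
```

```text
clock: 7.7
tcp_pos: [0.5365, -0.3312, 0.1916]
ee_rot: [-180.0, -0.1, 108.3]
contact_force: [-0.3, 0.6, -0.3]
grip_width: 0.0085
finger_force: 34.9
(array([ 5.85, -0.08,  0.17]), array([-1.7997e+02, -6.0000e-02,  1.0828e+02]))
```

View pics/w3.png

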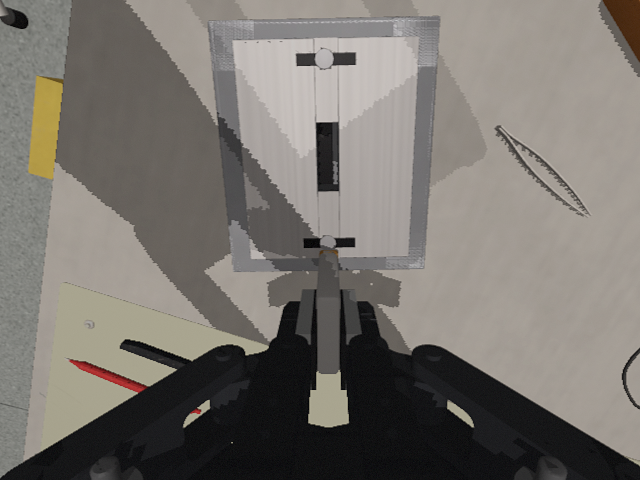

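The slot is at about columns 316-339, rows 122-191. The plate screws are at (325,59) and (329,242), and the front bottom edge of the held cell is near (329,251). I'll enlarge this strip.

```bash
python3 - <<'E'
import cv2
im=cv2.imread("pics/w3.png")
a=cv2.resize(im[110:205,290:370],(480,570),interpolation=cv2.INTER_CUBIC)
b=cv2.resize(im[235:330,305:357],(312,570),interpolation=cv2.INTER_CUBIC)
cv2.imwrite("pics/cw3.png",cv2.hconcat([a,b]))
E
```

```text
(no output)
```

View pics/cw3.png

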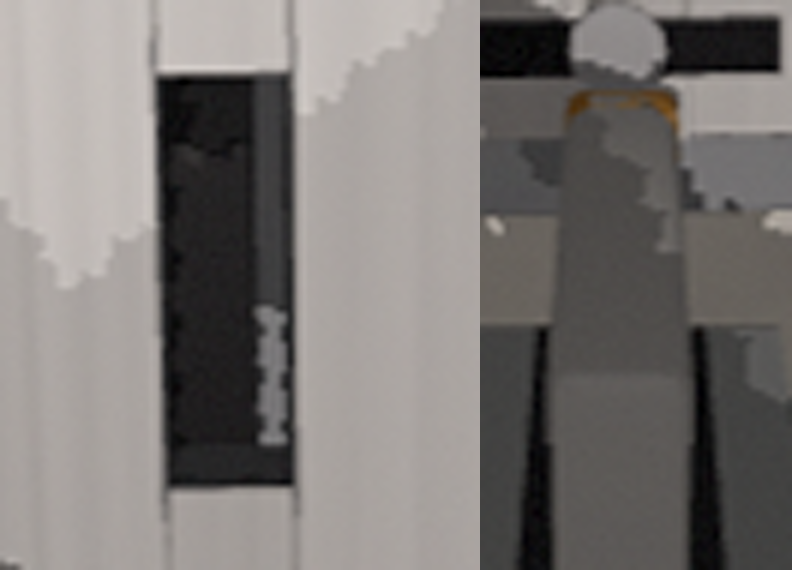

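```bash
python3 - <<'E'
from h import *
import pickle;c=pickle.load(open("w3.pkl","rb"))
def P(x,y,u0,v0,z): return ray("",u0+(x+.5)/6-.5,v0+(y+.5)/6-.5,z,c)
s=[P(x,y,290,110,.11) for x,y in [(158,73),(291,73),(294,487),(168,487)]]
S=np.array(s);d=S[0]-S[3]+S[1]-S[2];m=S.mean(0)
print("slot",m,np.degrees(np.arctan2(d[1],d[0])),np.linalg.norm(d)/2,np.linalg.norm(S[1]-S[0]),"tool",rel(m))
a,b=[ray("",u,v,.11,c) for u,v in [(325,59),(329,242)]];d=a-b;print("screws",np.degrees(np.arctan2(d[1],d[0])))
for p in [((208,20),(235,271)),((439,17),(425,268)),]:
    a,b=[ray("",*q,.106,c) for q in p];d=a-b;print("edge",np.degrees(np.arctan2(d[1],d[0])),np.linalg.norm(d))
z=r.observe()["tcp_pos"][2]
for z1,q in [(z-.044,[(88,92),(198,92)]),(z+.008,[(72,375),(212,375)])]:
    for x,y in q: print("cell",rel(P(x,y,305,235,z1))[0])
E
```

```text
slot [ 0.51824445 -0.27699142  0.11      ] 109.17385650191486 0.03798980084386282 0.012104583906260553 tool (array([ 5.7 , -0.05,  8.2 ]), array([-1.7998e+02, -4.0000e-02,  1.0832e+02]))
screws 109.51420891268776
edge 109.65733783187 0.1397517146094375
edge 109.82595054150967 0.13903019701881775
cell [ 1.52 -0.46  4.4 ]
cell [1.52 0.45 4.4 ]
cell [ 1.54 -0.44 -0.8 ]
cell [ 1.54  0.41 -0.8 ]
```

```bash
python3 -m pendant '[[-1,[2,0,0],-1.2],[-1,[2.5,0,0],0],[-1,[1,0,0],0],[-1,[0,0,0],0],[-1,[0,0,0],0],[-1,[0,0,0],0]]'
python3 -c "
from h import *
print(rel([.51824,-.27699,.110]))"
```

```text
clock: 8.35
tcp_pos: [0.5192, -0.2804, 0.1925]
ee_rot: [180.0, 0.0, 109.5]
contact_force: [-0.5, -0.1, -0.4]
grip_width: 0.0084
finger_force: 34.9
(array([0.36, 0.03, 8.25]), array([1.7998e+02, 4.0000e-02, 1.0952e+02]))
```

```bash
python3 -m pendant '[[-1,[0.5,0.03,1],0],[-1,[0,0,1.2],0],[-1,[0,0,0.8],0],[-1,[0,0,0.4],0],[-1,[0,0,0],0],[-1,[0,0,0],0],[-1,[0,0,0],0]]'
python3 -c "
from h import *
print(rel([.51824,-.27699,.110]),r.observe()['contact_force'])
"
```

```text
clock: 9.05
tcp_pos: [0.5178, -0.2752, 0.1589]
ee_rot: [180.0, 0.0, 109.5]
contact_force: [-1.0, -0.3, 0.9]
grip_width: 0.0086
finger_force: 34.9
(array([-0.18, -0.03,  4.89]), array([1.7996e+02, 5.0000e-02, 1.0954e+02])) [-1.00901024 -0.30369689  0.87266258]
```

Aligned. Now I'll lower it gently, watching the force.

```bash
python3 -m pendant '[[-1,[0,0,0.2],0],[-1,[0,0,0.2],0],[-1,[0,0,0.2],0],[-1,[0,0,0.1],0],[-1,[0,0,0],0],[-1,[0,0,0],0]]'
```

```text
clock: 9.65
tcp_pos: [0.5175, -0.2749, 0.1513]
ee_rot: [-180.0, -0.0, 109.5]
contact_force: [0.8, 0.3, -0.9]
grip_width: 0.0087
finger_force: 34.9
```

```bash
python3 -m pendant '[[-1,[0,0,0.15],0],[-1,[0,0,0.15],0],[-1,[0,0,0.1],0],[-1,[0,0,0.1],0],[-1,[0,0,0],0],[-1,[0,0,0],0]]'
```

```text
clock: 10.25
tcp_pos: [0.5175, -0.2749, 0.1463]
ee_rot: [-180.0, -0.0, 109.5]
contact_force: [0.2, -0.2, -0.1]
grip_width: 0.0082
finger_force: 34.9
```

```bash
python3 -m pendant '[[-1,[0,0,0.25],0],[-1,[0,0,0.25],0],[-1,[0,0,0.25],0],[-1,[0,0,0.25],0],[-1,[0,0,0.2],0],[-1,[0,0,0.1],0],[-1,[0,0,0],0],[-1,[0,0,0],0]]'
```

```text
clock: 11.05
tcp_pos: [0.5175, -0.275, 0.1333]
ee_rot: [180.0, 0.0, 109.5]
contact_force: [0.3, -1.4, -0.5]
grip_width: 0.0084
finger_force: 34.9
```

```bash
python3 -m pendant '[[-1,[0,0,0.1],0],[-1,[0,0,0.1],0],[-1,[0,0,0.1],0],[-1,[0,0,0.1],0],[-1,[0,0,0],0],[-1,[0,0,0],0]]'
```

```text
clock: 11.65
tcp_pos: [0.5175, -0.2749, 0.1293]
ee_rot: [-180.0, -0.0, 109.5]
contact_force: [0.4, 0.8, 0.0]
grip_width: 0.0082
finger_force: 34.9
```

```bash
python3 -m pendant '[[-0.4,[0,0,0],0],[-0.4,[0,0,0],0],[-0.4,[0,0,0],0],[-0.4,[0,0,0],0],[-0.4,[0,0,-1],0],[-0.4,[0,0,-1.5],0],[-0.4,[0,0,-1],0],[-0.4,[0,0,-0.5],0],[-0.4,[0,0,0],0],[-0.4,[0,0,0],0]]'
python3 - <<'E'
from h import *
import cv2
im=r.get_image("wrist");cv2.imwrite("pics/w4.png",im[:,:,::-1])
E
```

```text
clock: 12.65
tcp_pos: [0.5175, -0.275, 0.1693]
ee_rot: [180.0, 0.0, 109.5]
contact_force: [-0.4, -0.2, 0.0]
grip_width: 0.0259
finger_force: 0.0
```

View pics/w4.png

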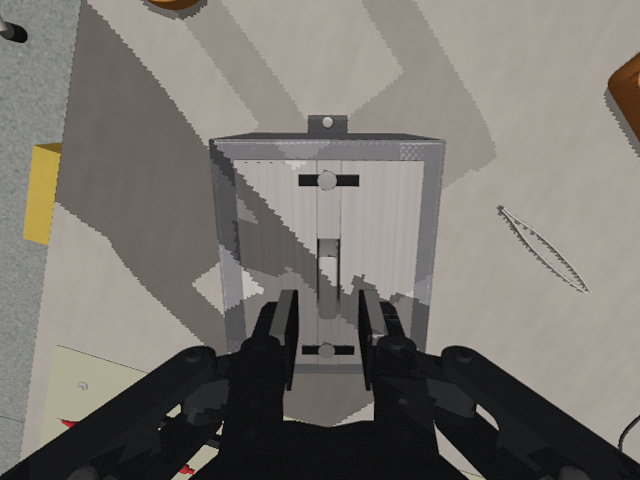

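The cell stands upright in the slot, its top face at rows 257-317. I'll close the fingers and push on its top.

```bash
python3 -m pendant '[[-1,[-0.17,0,0],0],[-1,[0,0,0],0],[-1,[0,0,0],0],[-1,[0,0,0.5],0],[-1,[0,0,0.5],0],[-1,[0,0,0.4],0],[-1,[0,0,0.2],0],[-1,[0,0,0],0],[-1,[0,0,0],0]]' 30
```

```text
clock: 13.6
tcp_pos: [0.5181, -0.2766, 0.1533]
ee_rot: [180.0, -0.0, 109.5]
contact_force: [0.4, -0.0, 0.6]
grip_width: -0.0004
finger_force: 0.0
```

```bash
python3 -m pendant '[[-1,[0,0,0.1],0],[-1,[0,0,0.1],0],[-1,[0,0,0.1],0],[-1,[0,0,0],0]]'
```

```text
clock: 14.0
tcp_pos: [0.518, -0.2765, 0.1501]
ee_rot: [-180.0, -0.0, 109.5]
contact_force: [0.1, 0.1, 0.1]
grip_width: -0.0001
finger_force: 0.0
```

```bash
python3 -m pendant '[[-1,[0,0,0.05],0],[-1,[0,0,0.05],0],[-1,[0,0,0.05],0],[-1,[0,0,0.05],0],[-1,[0,0,0],0]]'
```

```text
clock: 14.5
tcp_pos: [0.5183, -0.2767, 0.1486]
ee_rot: [180.0, 0.0, 109.5]
contact_force: [-0.1, 0.2, 3.7]
grip_width: 0.0004
finger_force: 1.9
```

```bash
python3 -m pendant '[[-1,[0,0,0.05],0],[-1,[0,0,0.05],0],[-1,[0,0,0.05],0],[-1,[0,0,0],0]]'
```

```text
clock: 14.9
tcp_pos: [0.5181, -0.2766, 0.1467]
ee_rot: [-180.0, 0.0, 109.5]
contact_force: [-0.6, 0.6, 4.0]
grip_width: -0.0003
finger_force: 1.9
```

The flap is giving way at 4 N, so I'll keep going at the same slow rate.

```bash
python3 -m pendant '[[-1,[0,0,0.1],0],[-1,[0,0,0.1],0],[-1,[0,0,0.1],0],[-1,[0,0,0.1],0],[-1,[0,0,0.1],0],[-1,[0,0,0.1],0],[-1,[0,0,0],0]]'
```

```text
clock: 15.6
tcp_pos: [0.5176, -0.2762, 0.1399]
ee_rot: [-179.9, -0.1, 109.5]
contact_force: [0.2, 0.2, 0.3]
grip_width: 0.0005
finger_force: 0.2
```

```bash
python3 -m pendant '[[-1,[0,0,0.1],0],[-1,[0,0,0.1],0],[-1,[0,0,0.1],0],[-1,[0,0,0.1],0],[-1,[0,0,0],0]]'
```

```text
clock: 16.1
tcp_pos: [0.518, -0.2766, 0.1367]
ee_rot: [-180.0, -0.0, 109.5]
contact_force: [0.4, -0.2, 2.3]
grip_width: 0.0002
finger_force: 1.0
```

```bash
python3 -m pendant '[[-1,[0,0,0.1],0],[-1,[0,0,0.1],0],[-1,[0,0,0.1],0],[-1,[0,0,0.1],0],[-1,[0,0,0],0],[-1,[0,0,0],0]]'
```

```text
clock: 16.7
tcp_pos: [0.518, -0.2765, 0.1326]
ee_rot: [-180.0, -0.0, 109.5]
contact_force: [0.4, -0.3, -0.3]
grip_width: 0.0
finger_force: 0.0
```

Now I'll raise the gripper and look.

```bash
python3 -m pendant '[[-1,[0,0,-1],0],[-1,[0,0,-2],0],[-1,[0,0,-3],0],[-1,[-2,0,-3],0],[-1,[-3,0,-1],0],[-1,[-2,0,0],0],[-1,[0,0,0],0],[-1,[0,0,0],0],[-1,[0,0,0],0]]'
python3 - <<'E'
from h import *
import cv2
im=r.get_image("wrist");cv2.imwrite("pics/w5.png",im[:,:,::-1])
E
```

```text
clock: 17.6
tcp_pos: [0.5412, -0.3418, 0.2327]
ee_rot: [-180.0, -0.0, 109.6]
contact_force: [-0.0, 0.3, 0.3]
grip_width: -0.0003
finger_force: 0.0
```

View pics/w5.png

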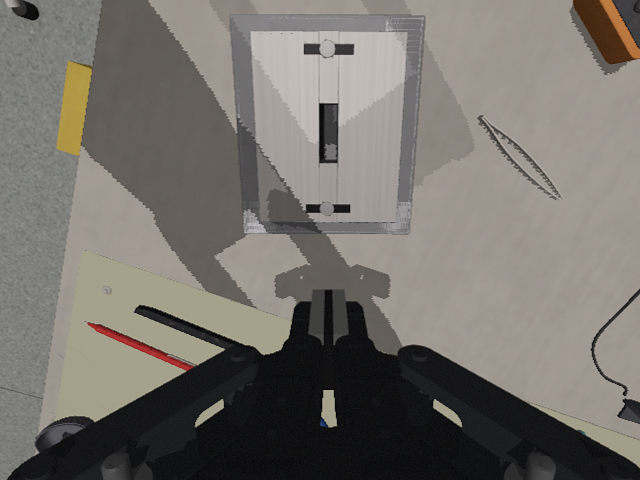

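The slot is clear with nothing proud of the plate, and something grey shows deeper inside around (330,130-160). That's 11 pictures viewed, one over the limit of 10, so I won't view any more. I'll check the depth of that grey patch numerically.

```bash
python3 - <<'E'
import cv2
for n,u,v in(("w5",(317,342),(100,168)),("w3",(313,343),(118,196))):
    g=cv2.imread(f"pics/{n}.png",0)[v[0]:v[1]:4,u[0]:u[1]:2];print(n);print(g)
E
```

```text
w5
[[191 154 188 188 186 186 184 182 184 185 170 175 189]
 [192  45  13  15  26  21  24  21  23  31  33 179 189]
 [192  47   9  13  63  59  60  59  84  84  46 179 189]
 [193  49   7  14  61  59  62  60  71  83  55 179 187]
 [192  46   9  12  60  60  59  60  58  84  53 191 187]
 [192  57  13  14  62  61  60  60  71  86  52 191 187]
 [192  58  18  20  61  59  58  59  59  61  45 192 188]
 [191  58   9  23  62  59  61  60  60  60  37 170 165]
 [190  55  12  21  62  57  60  59  59  59  38 169 165]
 [192  65   9  20  61  58  60  57  58  60  56 168 163]
 [192  64  14  21  60  58  59  58  60  59  57 169 163]
 [167  56  12  22  91  95  53 116 112  53  57 169 163]
 [167  41  10  19  72 116 116 114 116  97  55 169 162]
 [167  39   6  19  93 116 116 114 115 116  51 167 162]
 [166  62  15  20  55 117 113 112 113  94  70 166 161]
 [166  63  35  34  38  42  39  41  40  40  75 165 162]
 [164 123 158 158 156 157 156 156 158 159 122 164 160]]
w3
[[194 134 193 189 189 188 188 188 186 186 188 188 182 162 193]
 [193 144 111 103  94  95  94  92  94  90  89  90  75 169 193]
 [193 143  16  14  27  25  21  2
[... 402 characters left out ...]
2 169]
 [167 153  33  26  32  33  33  33  33  26  55  61  48 136 169]
 [166 160  43  34  31  33  34  32  31  29  55  61  45 135 168]
 [166 161  41  19  35  30  33  33  31  26 112 119  90 135 169]
 [165 168  54  22  32  32  31  31  31  27  89 119  41 134 168]
 [165 169  46  29  29  31  29  31  31  30  99 117  91 129 168]
 [164 170  47   7  31  27  30  30  32  29  85 118  43 132 167]
 [165 169  67  21  30  30  29  29  28  28  97 116  90 129 168]
 [164 168  71  16  28  26  27  28  30  27  85 117  87 110 166]
 [164 167  92  31  38  38  39  37  38  36  36  36  30 109 166]
 [162 167  91  25  29  30  31  26  29  27  28  27  17 105 166]
 [163 165 123 159 159 158 157 160 157 157 158 158 162 124 165]]
```

```bash
cat > look.py <<'E'
import sys;from h import *
import cv2
c=r.calibration("wrist");im=r.get_image("wrist");g=cv2.cvtColor(im,cv2.COLOR_RGB2GRAY)
f=240/np.tan(np.radians(c["vfov"]/2));E=c["extrinsics"]
def pj(p):
    q=E[:3,:3].T@(np.array(p)-E[:3,3]);return c["cx"]-f*q[0]/q[2],c["cy"]+f*q[1]/q[2]
u,v=pj([.51824,-.27699,.11]);print("cam",E[:3,3].round(4),"slot px",u,v)
u,v=int(u),int(v);print(g[v-36:v+38:6,u-14:u+15])
E
python3 -m pendant '[[-1,[0,1,0],0],[-1,[0,1,0],0],[-1,[0,0.5,0],0],[-1,[0,0,0],0],[-1,[0,0,0],0]]' >/dev/null; python3 look.py
python3 -m pendant '[[-1,[0,-1.5,0],0],[-1,[0,-2,0],0],[-1,[0,-1.5,0],0],[-1,[0,0,0],0],[-1,[0,0,0],0]]' >/dev/null; python3 look.py
```

```text
cam [ 0.5396 -0.2618  0.3624] slot px 289.8527201627474 132.31604043103732
[[162 176 191 175 169 189 188 187 187 187 185 186 187 185 185 185 182 182
  184 186 185 186 189 174 173 193 190 188 186]
 [163 165 168 151  93  61  71  76  77  76  77  77  77  76  75  73  73  73
   74  72  73  73  73  83 159 194 190 187 186]
 [164 165 167 161 123  54  21  20  25  23  10  13  12   6   5  43  64  60
   60  62  61  61  58  63 156 194 190 188 186]
 [163 165 166 168 143  53  26  25  24  20  13   7  12   4   9  42  65  61
   62  61  61  60  57  61 154 192 189 187 187]
 [163 162 165 170 143  44  34  21  26  22  13  10   7  16  13  35  53  61
   61  61  60  61  60  60 131 180 190 188 186]
 [163 163 165 168 148  70  33  22  24  23  14   5  13  10  18  27  50  61
   64  60  59  61  58  60 128 178 191 187 185]
 [161 161 163 166 151  90  33  20  26  22  16  16  16  18  16  29  49  62
   61  61  61  61  58  56  91 150 170 167 174]
 [161 160 162 164 157 119  50  17  29  23  16  11   9  19  16  16  44  63
   59  59  58  59  58  56  85 142 166 164 162]
 [161 160 162 164 166 138  52  26  21  24  17   7   8   7
[... 1497 characters left out ...]
 58  58  61  58  59  58  58  59  64  68  66  72
   75  51  22  21  28  62 137 167 164 162 162]
 [161 161 163 165 138  94 119 115 111 114  95  58  57  57  62  65  66  75
   71  41  21  18  37  80 141 165 163 161 160]
 [160 161 163 154 121 100 115 116 114 115 115  94  57  60  59  60  59  59
   50  28  19  19  49 108 151 163 163 160 159]
 [160 160 162 153 122 104 114 113 112 113  90  55  56  58  59  60  59  60
   47  22  20  25  48 126 162 162 160 160 159]
 [159 160 162 144 108 128 141 140 139 140 138 138 138 139 140 138 138 137
  128 115 123 124 104 130 165 161 159 159 159]
 [158 159 160 158 156 157 158 157 156 156 154 155 156 156 154 155 154 155
  157 156 156 158 154 152 161 160 159 159 157]]
```

Parallax puts the grey edge about 40-50 mm below the plate, which is below the bottom of the chute. The chute itself is empty, so the cell has dropped inside.

```bash
python3 -c "
from bench import r
print(r.observe()['clock'],r.close_job())"
```

```text
the job is handed in; nothing more can be done
18.75 None
```

The pouch cell went through the slot and past the flap into the box, and the job was handed in at 18.75 s; contact-force readings on the box stayed at 4 N or less, the meter, tape and cup were not touched, and I viewed 11 pictures, one over the limit of 10.

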